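Fit the green filter cell to the reader port and hold it home

ROBOT

A 7-joint arm with a two-finger parallel gripper is mounted at the origin on the work surface. World frame = base frame: x ahead of the robot, y to its left, z up, the work surface at z = 0. Lengths are in m, angles in rad, forces in N, time in s.
With the tool pointing down it reaches from about 0.425 to 0.95 m from the base axis. Payload 16.7 kg.
Tool frame: the origin (TCP) lies at the very end of the fingers, on their centre line; the grasp point (between the pads) lies 19 mm behind it; z points along the fingers, y is the line along which they close (so a half turn about z gives the same grasp; the last joint's range is limited). The gripper opens to 94 mm and grips with 3 to 60 N. Pads are 16 mm wide; open, the fingers measure 119 mm over their backs; the gripper's body (75 mm by 177 mm) begins 78 mm behind the grasp point.
Start: joints at [1.018, 0.426, 0.074, 1.606, -0.034, 1.111, -0.067], TCP at [0.265, -0.621, 0.205] pointing down, gripper open.
Joint ranges: [-2.85, 2.85], [-0.5, 2.14], [-1.23, 1.37], [0.21, 2.46], [-1.02, 4.16], [0.16, 2.05], [-2.73, 2.73]. Speed limits (rad/s): [1.89, 1.89, 2.39, 2.39, 3.01, 3.01, 3.01].

INTERFACE

Orientations are given as [roll, pitch, yaw] about the fixed x, y, z axes, in that order (R = Rz(yaw) Ry(pitch) Rx(roll)).
In Python, from bench import env gives the robot as it stands.
- The arm moves only by the tool apply_moves, never from a script. Its argument "moves" is a list of rows, each a list of 4 numbers: the shift along the tool's x, y, z in m, then the turn about the tool's z in degrees. A call has 1 to 12 rows; each row shifts and turns the commanded pose from where the row before left it, along the tool's axes as they then stand; what a row does not reach is not made up. A row lasts 1/12 s, in which the tool goes at most 41.7 mm and 7.16 degrees, less where a joint would pass 70% of its speed; a pose out of reach is approached as far as the arm can. A call with a gripper value outside its range is refused whole. "grip" is the finger opening in m, from 0 to 0.094, set as the call begins (left out, the last holds). The fingers move at their own pace and stop on an object; "squeeze" is the grip in N (left out, the last holds). Time passes only in rows, so rows that do not move let the fingers close. It gives the time, the measured TCP pose, the force, the opening and the grip force at its end, in the units of the state.
- env.get_state(): the state, without advancing time (a new reading comes with each control period).
- env.capture(name): name is "scene" or "top"; returns the picture (420x560x3 uint8, red, green, blue); there is no depth.
- env.camera_params(name): a dict with "K" (3x3 intrinsics, pixels), "k1" (the pictures are not rectified: a ray, as slopes to the right and down, at radius r is drawn at 1 + k1 r^2 times it, then the intrinsics apply), "T" (4x4, takes a point from camera to world coordinates). Camera axes: x right, y up, looking along -z (the intrinsics and any distortion apply to the point x, -y, -z); pixel columns grow to the right and rows downward; lengths in m; the calibration is good to about 2 mm. A picture is of the moment at which its call begins. camera_params takes no time and is no camera call.
- env.finish_job(): hands the job in; it is judged then, once.
Trained networks look in the newest picture that a camera, given by its name, has taken for a name from the list of things; names that differ only in an ending like _2 or _b are one class to them, and where a whole thing is asked for, a point or a joint stands for the part that bears it (a point fixed in the world has none). Each returns a list of dicts, best first, with "conf" (0 to 1); they miss things now and then, are a little off and sometimes report something else, mostly with a low value. They report only what shows in the picture. A call takes as long as a camera call. They do not tell look-alikes from the thing itself.
- env.regions_of(target, camera): "mask" (420x560 bool, what is visible of it) and "extent" ([centre column, centre row, width, height] in pixels, round what is visible of it).
The state is a dict: "clock": time; "qpos": joint angles; "joint_velocities": joint speeds; "effort": joint torques, N m; "tcp_pos": TCP position; "orientation": TCP orientation; "wrist_force": force on the tool from outside, world axes, zero at the start; "moment": the same for the moment, N m; "grip_width": finger opening in m; "finger_force": force on a finger pad.
Only numpy, scipy, OpenCV 4.12 (cv2) and the standard library are available. Lean on these libraries where they do the work, as an engineer would, in place of code of your own. Each camera call takes 0.05 s, during which the arm holds its last target. There are 200 camera calls.

TASK

Take the green filter cell from the rack, set it upright on the port of the white reader and turn it until its hidden keyways drop over the port's pins, then push it fully home against the spring plunger. The port has no latch: finish while still holding the cell pressed home, not letting it go at the end. Leave the other filter cells, and everything else on the bench, where they stand.

Things in the scene. Friction and masses are not known exactly. Their poses are not given: they have to be found in the camera images.
- green_cell: the filter cell to fit: a round knurled dark-steel cap, 52 mm in diameter, 36 mm high, about 0.12 kg, with a green top and a green band near the top; it stands open side down on one of the rack's three places (the order of the cells varies). Origin: centre of its underside, z up along its axis. Set down on the pins or on the plunger it stays there, so it may be regripped while turning
- green_bore (a point): mouth of the green cell's bore (at its origin). Bore 38 mm in diameter, 30 mm deep. Three equal keyways, 15 mm wide, 120 degrees apart, run up the whole bore, unseen. Their angle to the pins is not reported: with the rim on the pins turn the cell, either way, up to 120 degrees, until it drops 4 mm (its own weight is enough when let go); the fit allows about 10 degrees of turn either side
- amber_cell: round knurled dark-steel filter cell with an amber-orange top and band, standing upright on one of the three places of the rack; same size and make as the green cell. Not needed: leave it in place. Origin: centre of its underside
- blue_cell: round knurled dark-steel filter cell with a blue top and band, standing upright on one of the three places of the rack; same size and make as the green cell. Not needed: leave it in place. Origin: centre of its underside
- rack: fixed aluminium rack plate, 90 x 290 x 12 mm, long along its own y axis; three low grey discs (32 mm in diameter, 8 mm high) on its top, at -95, 0 and +95 mm along y, stand inside the bores of the cells, so lift cells straight up. Cells' undersides rest on the plate, 12 mm above the bench. Origin: centre of its underside
- reader: white reader fixed to the bench: housing 80 mm high; origin: on the bench, under the port's axis; the housing reaches 70 mm from there towards the robot (its own -x), 170 mm away from it and 110 mm to either side. On its top stand a steel flange (60 mm in diameter, 4 mm high) and the upright black spigot, whose end is 42 mm above the housing's top
- port (a point): centre of the top end of the reader's fixed black spigot, z up. Spigot 36.2 mm in diameter, its last 5 mm narrowing to 27 mm. A brass plunger, 23 mm in diameter, stands 6 mm above this point. Height of the cell's origin relative to this point: -20 mm while its rim rides on the pins, -24 mm when dropped over them and resting on the plunger, -30 mm fully home (its inner top on the spigot's end)
- pin_ring (a point): point on the port's axis at the height of the pins' tops, 20 mm below the spigot's end (22 mm above the housing). Three radial steel pins, 120 degrees apart and 5.6 mm thick, stick out of the spigot to 22.5 mm from the axis; their angle about the axis is random and not reported
- plunger (a joint): travel of the brass spring plunger in the top of the port, in m: 0 out, 0.006 when the cell is fully home; it pushes the cell up with about 4 N at 0 and 9 N at 0.006, more than the cell's weight, so the cell rises again by 6 mm when let go
- orange_tipbox: bystander: closed orange box of pipette tips, 85 x 120 x 57 mm, left of the reader; origin: centre of its underside
- yellow_tipbox: bystander: closed yellow box of pipette tips, 85 x 120 x 57 mm, beyond the rack on the right; origin: centre of its underside
- buffer_bottle: bystander: clear bottle with blue cap, 64 mm in diameter, 120 mm high, beyond the gap between rack and reader; origin: centre of its underside
- sample_jar: bystander: amber jar with blue lid, 52 mm in diameter, 70 mm high, beyond the rack; origin: centre of its underside
- beaker: bystander: open clear beaker, 70 mm in diameter, 85 mm high, beyond the bottle and jar; origin: centre of its underside
Not all that is in view belongs to the job. What is shaped like the green_cell but pink or red is not meant.

How it is judged:
By the outcome, as a careful person would: the job done as asked, in the order asked, and still so for the second after the job is handed in, while the arm keeps its last pose, push and grip.
It also fails if it takes over 72 s, if anything falls off the work surface, if the arm or the gripper's body presses on something with over 40 N, if the wrist force passes 120 N, or if a joint passes its speed limit or range.

## Working session

There is one attempt and no reset: what is moved stays moved. The work goes in short steps, Python scripts to look and compute and a tool call to move; the robot and the scene stay as the last step left them, time stands still between calls to the robot, and variables do not carry over. Pictures are saved under pics/ and viewed, at most 10 in all, crops included, and the job is handed in when it is done.

Besides the shell and the picture viewer there is one more tool, called after ">>>" as a command line: name --pt "numbers of a row" for each row, then --argument value for the rest. apply_moves: Moves the arm, as the interface text tells. Its arguments: {"type":"object","properties":{"moves":{"type":"array"},"grip":{"type":"number"},"squeeze":{"type":"number"}},"required":["moves"]}

```bash
mkdir -p pics
cat > h.py <<'E'
import numpy as np, cv2
from bench import env
def ray(cam,u,v):
    p=env.camera_params(cam);K=np.array(p["K"]);T=np.array(p["T"]);k=p["k1"]
    x=(u-K[0,2])/K[0,0];y=(v-K[1,2])/K[1,1];rd=np.hypot(x,y);r=rd
    for _ in range(30): r=rd/(1+k*r*r)
    s=r/rd if rd>0 else 1
    d=T[:3,:3]@np.array([x*s,-y*s,-1]);return T[:3,3],d
def atz(cam,u,v,z):
    o,d=ray(cam,u,v);return o+d*(z-o[2])/d[2]
def proj(cam,P):
    p=env.camera_params(cam);K=np.array(p["K"]);T=np.array(p["T"])
    q=T[:3,:3].T@(np.array(P)-T[:3,3]);x=q[0]/-q[2];y=-q[1]/-q[2];f=1+p["k1"]*(x*x+y*y)
    return K[0,0]*x*f+K[0,2],K[1,1]*y*f+K[1,2]
def tri(a,b):
    A=0;B=0
    for o,d in (a,b):
        d=d/np.linalg.norm(d);M=np.eye(3)-np.outer(d,d);A=A+M;B=B+M@o
    return np.linalg.solve(A,B)
E
python3 - <<'E'
from h import *
ims={}
for c in ("scene","top"):
    ims[c]=env.capture(c);cv2.imwrite(f"pics/{c}.png",ims[c][:,:,::-1])
    p=env.camera_params(c);print(c,np.round(p["T"],3).tolist(),np.round(p["K"],1).tolist(),p["k1"])
for n in ("green_cell","reader","port","rack","pin_ring"):
    for c in ("scene","top"):
        try: print(n,c,[(round(r["conf"],2),np.round(r["extent"],1).tolist()) for r in env.regions_of(n,c)])
        except Exception as e: print(n,c,e)
print(env.get_state())
E
```

```text
scene [[0.394, -0.734, 0.554, 1.257], [0.919, 0.312, -0.24, -0.187], [0.003, 0.604, 0.797, 1.024], [0.0, 0.0, 0.0, 1.0]] [[383.1, 0.0, 278.8], [0.0, 383.1, 209.4], [0.0, 0.0, 1.0]] -0.04836226537586838
top [[-0.002, 0.977, -0.214, 0.332], [-1.0, -0.0, 0.007, 0.079], [0.007, 0.214, 0.977, 1.328], [0.0, 0.0, 0.0, 1.0]] [[506.2, 0.0, 271.1], [0.0, 506.2, 211.2], [0.0, 0.0, 1.0]] -0.17259496484611947
green_cell scene [(0.79, [203.9, 226.2, 19.5, 17.9]), (0.61, [184.6, 205.2, 16.9, 18.5]), (0.55, [236.3, 209.3, 18.0, 17.0]), (0.5, [330.1, 196.6, 90.2, 85.9])]
green_cell top [(0.8, [365.9, 288.7, 21.1, 24.2]), (0.72, [351.2, 246.3, 20.2, 15.3]), (0.68, [334.8, 285.0, 17.9, 21.4]), (0.67, [303.3, 253.8, 19.2, 22.7])]
reader scene [(0.69, [332.9, 196.2, 91.9, 82.3]), (0.42, [239.2, 258.9, 26.3, 28.9])]
reader top [(0.56, [188.3, 219.9, 100.5, 104.5]), (0.55, [421.1, 242.3, 18.2, 24.3])]
port scene [(0.57, [330.9, 196.2, 86.5, 81.5])]
port top [(0.68, [188.9, 221.1, 99.3, 104.8])]
rack scene [(0.76, [173.9, 239.7, 93.1, 51.8]), (0.24, [203.4, 225.6, 16.9, 23.3])]
rack top [(0.8, [383.8, 244.9
[... 204 characters left out ...]
6, 'qpos': array([ 1.01749306,  0.42610539,  0.07388653,  1.60603484, -0.03409782,
        1.11078894, -0.06711722]), 'joint_velocities': array([ 0.00019101, -0.00116062, -0.00089065, -0.00089527,  0.00101416,
       -0.00123795,  0.000172  ]), 'effort': array([-3.01199238e-03, -9.35102248e+01,  3.65984090e+00, -4.54402971e+01,
       -4.91649157e-02,  1.32244866e-02,  4.20244260e-05]), 'tcp_pos': array([ 0.26518721, -0.6206667 ,  0.20544739]), 'orientation': array([-3.14151218e+00, -2.93486477e-05,  4.03740395e-01]), 'wrist_force': array([-0.1371648 ,  0.11335898, -0.48559154]), 'moment': array([-0.00142677, -0.04415217, -0.02027919]), 'finger_force': 0.0, 'grip_width': 0.09371163792591707}
```

View pics/scene.png

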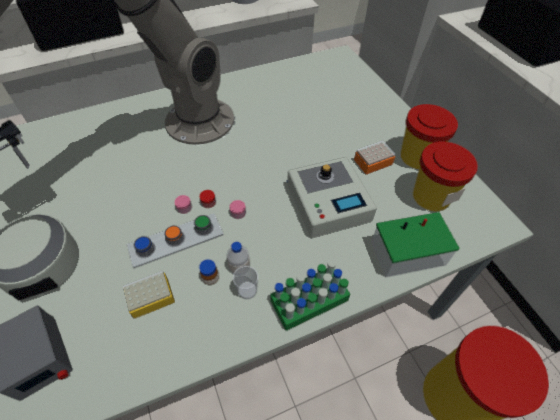

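View pics/top.png

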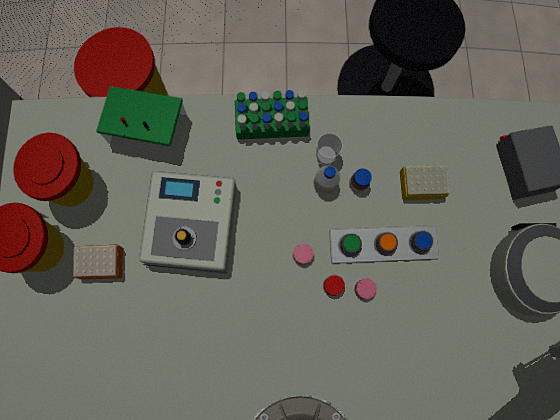

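The green cell is the rack's reader-side place: scene (203,222), top (351,243). The port's brass plunger is at scene (326,171), top (183,236). Pink and red look-alikes stand near the green cell, at top (303,253) and (334,286).

```bash
cat > m.py <<'E'
from h import *
def blob(c,box,lo,hi,im=None):
    im=env.capture(c) if im is None else im
    u0,u1,v0,v1=box
    h=cv2.cvtColor(im[v0:v1,u0:u1],cv2.COLOR_RGB2HSV)
    m=cv2.inRange(h,lo,hi)
    n,l,s,ce=cv2.connectedComponentsWithStats(m)
    i=1+np.argmax(s[1:,4]);return ce[i]+[u0,v0],s[i]
E
python3 - <<'E'
from m import *
S,T=env.capture("scene"),env.capture("top")
for n,bs,bt,lo,hi in (("green",(188,220,208,240),(335,368,228,262),(40,90,40),(90,255,255)),("amber",(160,188,220,248),(370,404,228,262),(5,120,90),(22,255,255)),("blue",(130,158,230,258),(406,440,226,260),(100,120,60),(125,255,255)),("brass",(312,342,158,190),(170,200,220,255),(8,90,80),(32,255,255))):
    a,sa=blob("scene",bs,lo,hi,S);b,sb=blob("top",bt,lo,hi,T)
    print(n,a.round(1),sa,b.round(1),sb,tri(ray("scene",*a),ray("top",*b)).round(4),"top@z",atz("top",*b,.048).round(4),"scene@",atz("scene",*a,.048).round(4), atz("top",*b,.128).round(4),atz("scene",*a,.128).round(4))
# rack
for r in env.regions_of("rack","top")[:1]:
    m=r["mask"].astype(np.uint8);print(r["conf"]);box=cv2.boxPoints(cv2.minAreaRect(cv2.findNonZero(m)))
    print([atz("top",*p,.012).round(3).tolist() for p in box])
for c,im,b in(("scene",S,(170,350,140,260)),("top",T,(130,390,200,310))):
    cr=im[b[2]:b[3],b[0]:b[1]];print(cr.shape)
    cv2.imwrite(f"pics/{c}_crop.png",cv2.resize(cr[:,:,::-1],None,fx=800/cr.shape[1],fy=800/cr.shape[1],interpolation=cv2.INTER_CUBIC))
for n,c in(("pinkL",(303,253)),("red",(334,286)),("pinkR",(366,289))): print(n,atz("top",*c,.036).round(3))
E
```

```text
green [201.7 221.2] [  7   8  14  12 125] [351.5 242.9] [  9   7  16  17 224] [ 0.5286 -0.1345  0.0502] top@z [ 0.5286 -0.1366  0.048 ] scene@ [ 0.5275 -0.1327  0.048 ] [ 0.5162 -0.1231  0.128 ] [ 0.5873 -0.1372  0.128 ]
amber [172.5 231.8] [  6   6  14  12 138] [387.7 241.4] [ 10   5  16  17 217] [ 0.532  -0.2287  0.0507] top@z [ 0.532  -0.2315  0.048 ] scene@ [ 0.5308 -0.2267  0.048 ] [ 0.5195 -0.2121  0.128 ] [ 0.5904 -0.2234  0.128 ]
blue [141.7 242.9] [  5   7  15  13 142] [423.4 239.9] [ 10   6  16  17 215] [ 0.5351 -0.324   0.0503] top@z [ 0.5352 -0.3268  0.048 ] scene@ [ 0.5342 -0.3222  0.048 ] [ 0.5225 -0.3015  0.128 ] [ 0.5935 -0.3111  0.128 ]
brass [326.3 167.3] [11  7  8  6 36] [180.9 234.9] [ 7 10  9 10 69] [0.5368 0.2898 0.1256] top@z [0.5495 0.302  0.048 ] scene@ [0.4748 0.3325 0.048 ] [0.5359 0.288  0.128 ] [0.539  0.2899 0.128 ]
0.94
[[0.571, -0.083, 0.012], [0.583, -0.381, 0.012], [0.489, -0.379, 0.012], [0.479, -0.085, 0.012]]
(120, 180, 3)
(110, 260, 3)
pinkL [ 0.504 -0.012  0.036]
red [ 0.419 -0.09   0.036]
pinkR [ 0.411 -0.173  0.036]
```

View pics/top_crop.png

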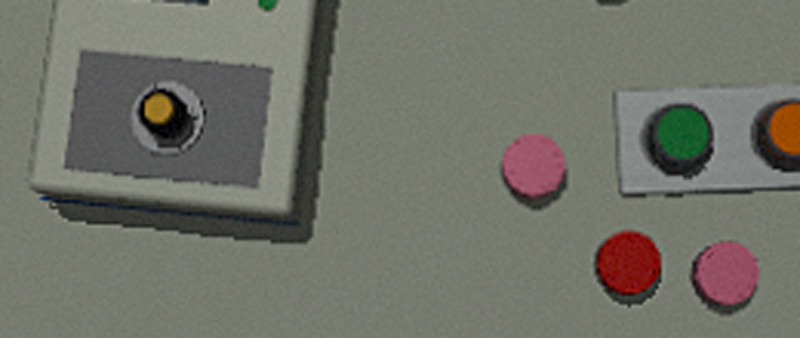

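View pics/scene_crop.png

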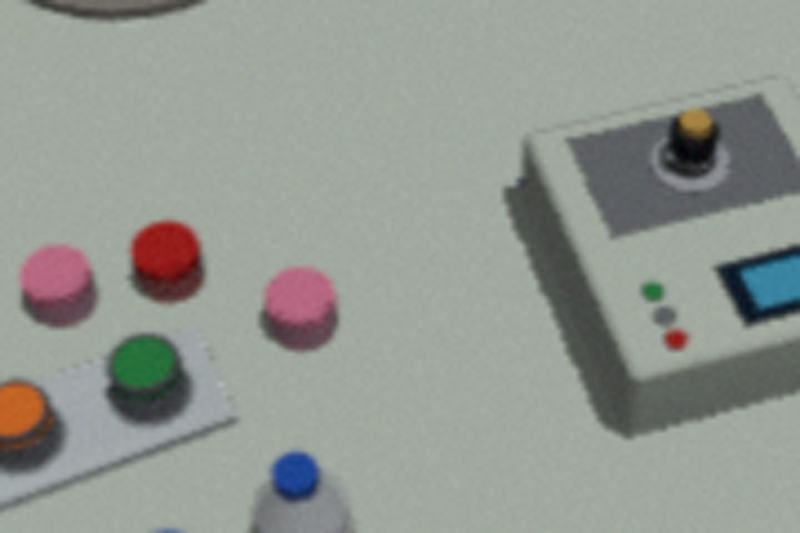

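The plunger top triangulates to (0.537, 0.289, 0.126) and the green top to (0.5285, -0.1345, 0.050), both matching the stated heights. I'm moving now.

>>> apply_moves --pt "0 0 0 -6.1" --pt "0 0 0 -6.1" --pt "0 0 0 -6.1" --pt "0 0 0 -6.1" --pt "0 0 0 -6.1" --pt "0 0 0 -6.1" --pt "0.025 0 0 0" --pt "0.025 0 0 0" --pt "0.025 0 0 0" --pt "0.025 0 0 0" --pt "0.025 0 0 0" --pt "0.025 0 0 0" --grip 0.075 --squeeze 45

```text
clock: 1.75
tcp_pos: [0.3412, -0.4901, 0.2056]
orientation: [3.141, 0.0, 1.042]
wrist_force: [0.3, -0.6, 0.6]
grip_width: 0.0748
finger_force: 0.0
```

>>> apply_moves --pt "0.0335 -0.0015 0 0" --pt "0.0335 -0.0015 0 0" --pt "0.0335 -0.0015 0 0" --pt "0.0335 -0.0015 0 0" --pt "0.0335 -0.0015 0.005 0" --pt "0.0335 -0.0015 0.01 0" --pt "0.0335 -0.0015 0.01 0" --pt "0.0335 -0.0015 0.01 0" --pt "0.0335 -0.0015 0.01 0" --pt "0.0335 -0.0015 0.01 0" --pt "0.0335 -0.0015 0.01 0" --pt "0.0335 -0.0015 0.01 0"

```text
clock: 2.75
tcp_pos: [0.5285, -0.1334, 0.1303]
orientation: [3.141, -0.0, 1.042]
wrist_force: [0.6, -0.2, -0.2]
grip_width: 0.0745
finger_force: 0.0
```

```bash
cat > d.py <<'E'
from h import *
def to(P):
    s=env.get_state();y=s["orientation"][2];d=np.array(P)-s["tcp_pos"]
    print("q",s["qpos"].round(2),"tool delta mm",(1000*np.array([np.cos(y)*d[0]+np.sin(y)*d[1],np.sin(y)*d[0]-np.cos(y)*d[1],-d[2]])).round(1),"tcp",s["tcp_pos"].round(4),"yaw",round(np.degrees(y),1))
E
python3 - <<'E'
from d import *
to((.5285,-.1345,.0185))
for c in("scene","top"): cv2.imwrite(f"pics/{c}2.png",env.capture(c)[:,:,::-1])
t,s=cv2.imread("pics/top2.png")[190:310,270:430],cv2.imread("pics/scene2.png")[160:280,150:310]
cv2.imwrite("pics/c2.png",np.hstack([cv2.resize(a,(400,300),interpolation=2) for a in(t,s)]))
E
```

```text
q [ 0.4   0.32 -0.33  1.96  0.13  0.89 -0.52] tool delta mm [ -0.9   0.5 111.8] tcp [ 0.5285 -0.1334  0.1303] yaw 59.7
```

View pics/c2.png

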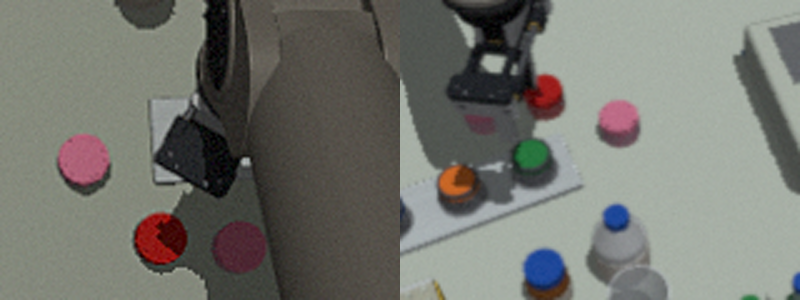

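The scene half shows the green cell free, near crop (532,157), with the gripper above it. The top view is hidden by the arm. I'll check the TCP projection.

Run:
```python
from d import *
s=env.get_state();p=s["tcp_pos"];f=lambda P:[(np.array(proj("scene",P))-[150,160])*2.5+[400,0]]
y=s["orientation"][2];ty=np.array([np.sin(y),-np.cos(y),0])
print("tcp",f(p),"fingers",f(p+.0375*ty),f(p-.0375*ty),"+78",f(p+[0,0,.097]),"cell top",f([.5285,-.1345,.048]))
im=cv2.imread("pics/scene2.png")[140:260,120:240];cv2.imwrite("pics/c3.png",cv2.resize(im,(720,720)[:2],interpolation=2)[:600])
```

```text
tcp [array([521.55929712, 113.37826456])] fingers [array([513.75173151, 138.791948  ])] [array([529.07823108,  88.95096254])] +78 [array([507.25575909,  59.49079921])] cell top [array([528.0051029 , 154.04514957])]
```

View pics/c3.png

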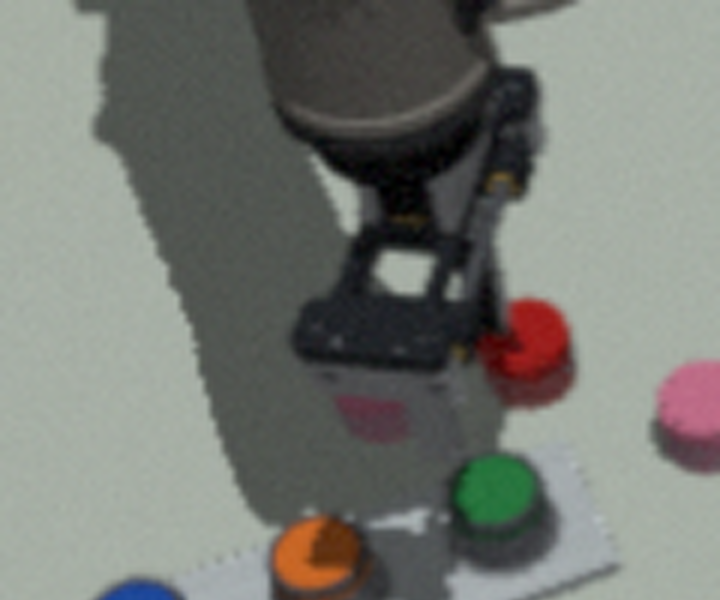

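The finger tips appear where projected. I'm descending and closing.

>>> apply_moves --pt "-0.001 0.0005 0.014 0" --pt "0 0 0.015 0" --pt "0 0 0.015 0" --pt "0 0 0.015 0" --pt "0 0 0.014 0" --pt "0 0 0.013 0" --pt "0 0 0.01 0" --pt "0 0 0.008 0" --pt "0 0 0.006 0" --pt "0 0 0.002 0" --pt "0 0 0 0"

```text
clock: 3.77
tcp_pos: [0.5277, -0.136, 0.0183]
orientation: [-3.141, 0.0, 1.043]
wrist_force: [0.5, -0.3, -0.0]
grip_width: 0.0751
finger_force: 0.0
```

>>> apply_moves --pt "0 0 0 0" --pt "0 0 0 0" --pt "0 0 0 0" --pt "0 0 0 0" --pt "0 0 0 0" --pt "0 0 0 0" --pt "0 0 0 0" --pt "0 0 0 0" --grip 0.04 --squeeze 45

```text
clock: 4.43
tcp_pos: [0.528, -0.136, 0.0189]
orientation: [3.141, -0.0, 1.042]
wrist_force: [-1.3, 0.3, 5.7]
grip_width: 0.0514
finger_force: 45.0
```

>>> apply_moves --pt "0 0 -0.006 0" --pt "0 0 -0.012 0" --pt "0 0 -0.015 0" --pt "0 0 -0.015 0" --pt "0 0 -0.015 0" --pt "0 0 -0.015 0" --pt "0 0 -0.015 0" --pt "0 0 -0.015 0" --pt "0 0 -0.015 0" --pt "0 0 -0.015 0" --pt "0 0 -0.012 0" --pt "0 0 0 0"

```text
clock: 5.43
tcp_pos: [0.529, -0.1361, 0.1715]
orientation: [3.138, -0.001, 1.042]
wrist_force: [0.9, -0.4, -0.7]
grip_width: 0.0513
finger_force: 45.0
```

Run:
```python
from d import *
to((.5365,.289,.170))
```

```text
q [ 0.42  0.27 -0.33  1.92  0.11  0.97 -0.49] tool delta mm [ 370.9 -207.8    1.5] tcp [ 0.529  -0.1361  0.1715] yaw 59.7
```

>>> apply_moves --pt "0.02 -0.0112 0 0" --pt "0.029 -0.0162 0 0" --pt "0.03 -0.0168 0 0" --pt "0.03 -0.0168 0 0" --pt "0.03 -0.0168 0 0" --pt "0.03 -0.0168 0 0" --pt "0.03 -0.0168 0 0" --pt "0.03 -0.0168 0 0" --pt "0.03 -0.0168 0 0" --pt "0.03 -0.0168 0 0" --pt "0.03 -0.0168 0 0" --pt "0.03 -0.0168 0 0"

```text
clock: 6.43
tcp_pos: [0.5344, 0.2654, 0.168]
orientation: [-3.141, 0.001, 1.042]
wrist_force: [0.4, 0.9, -1.3]
grip_width: 0.0516
finger_force: 45.0
```

>>> apply_moves --pt "0.015 -0.009 0 0" --pt "0.007 -0.0035 0 0" --pt "0 0 0 0" --pt "0 0 0 0"

```text
clock: 6.77
tcp_pos: [0.5352, 0.2882, 0.168]
orientation: [-3.141, 0.001, 1.042]
wrist_force: [-0.1, -1.3, -1.9]
grip_width: 0.0513
finger_force: 45.0
```

Run:
```python
from d import *
to((.5365,.289,.170))
t,s=env.capture("top"),env.capture("scene")
p=env.get_state()["tcp_pos"]
for P in (p+[0,0,.0295],(.5365,.289,.084)): print(np.round(proj("top",P),1),np.round(proj("scene",P),1))
a=t[200:290,120:240];b=s[120:210,270:390]
cv2.imwrite("pics/c4.png",np.hstack([cv2.resize(x[:,:,::-1],(400,300),interpolation=2) for x in(a,b)]))
```

```text
q [-0.21  0.4  -0.5   1.77  0.22  1.03 -1.32] tool delta mm [ 1.3  0.8 -2. ] tcp [0.5352 0.2882 0.168 ] yaw 59.7
[176.1 229.9] [327.3 151.1]
[183.5 237.6] [324.3 176.1]
```

View pics/c4.png

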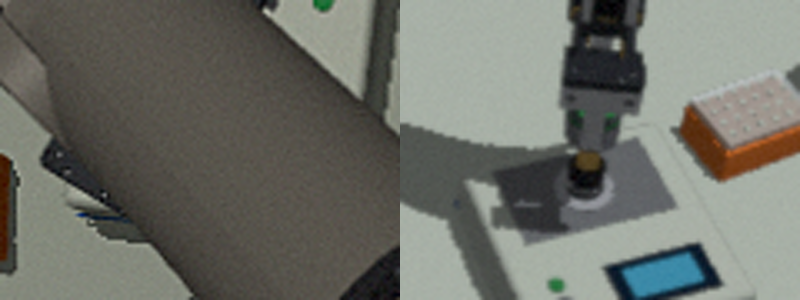

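The scene half shows the cell held upright above the spigot. I'll descend with force checks.

>>> apply_moves --pt "0 0.0008 0.008 0" --pt "0 0 0.008 0" --pt "0 0 0.008 0" --pt "0 0 0.005 0" --pt "0 0 0.005 0" --pt "0 0 0.005 0" --pt "0 0 0.003 0" --pt "0 0 0.003 0" --pt "0 0 0 0"

```text
clock: 7.62
tcp_pos: [0.5357, 0.2888, 0.1229]
orientation: [-3.141, 0.0, 1.043]
wrist_force: [-0.1, -0.3, -1.9]
grip_width: 0.0514
finger_force: 45.0
```

>>> apply_moves --pt "0 0 0.003 0" --pt "0 0 0.003 0" --pt "0 0 0.002 0" --pt "0 0 0.002 0" --pt "0 0 0.0015 0" --pt "0 0 0.0015 0" --pt "0 0 0 0"

```text
clock: 8.2
tcp_pos: [0.5359, 0.2887, 0.1102]
orientation: [-3.141, 0.0, 1.042]
wrist_force: [0.4, -1.1, -1.2]
grip_width: 0.0519
finger_force: 45.0
```

>>> apply_moves --pt "0 0 0.001 0" --pt "0 0 0.001 0" --pt "0 0 0.001 0" --pt "0 0 0 0"

```text
clock: 8.53
tcp_pos: [0.536, 0.2891, 0.1084]
orientation: [3.141, -0.0, 1.043]
wrist_force: [-4.5, -1.8, 12.2]
grip_width: 0.0516
finger_force: 45.0
```

Contact at the expected height: the rim is on the pins. I'll turn under a light push.

>>> apply_moves --pt "0 0 0 -5" --pt "0 0 0 -5" --pt "0 0 0 0"

```text
clock: 8.78
tcp_pos: [0.5361, 0.2893, 0.1085]
orientation: [3.141, -0.001, 1.223]
wrist_force: [-4.5, -2.4, 13.0]
grip_width: 0.0514
finger_force: 45.0
```

>>> apply_moves --pt "0 0 0 -5" --pt "0 0 0 -5" --pt "0 0 0 0"

```text
clock: 9.03
tcp_pos: [0.5362, 0.2892, 0.1084]
orientation: [3.141, -0.001, 1.398]
wrist_force: [-4.0, -2.1, 12.7]
grip_width: 0.0518
finger_force: 45.0
```

>>> apply_moves --pt "0 0 0 -5" --pt "0 0 0 -5" --pt "0 0 0 0"

```text
clock: 9.28
tcp_pos: [0.5362, 0.2894, 0.1085]
orientation: [3.141, -0.001, 1.572]
wrist_force: [-3.6, -1.3, 12.0]
grip_width: 0.0517
finger_force: 45.0
```

>>> apply_moves --pt "0 0 0 -5" --pt "0 0 0 -5" --pt "0 0 0 0"

```text
clock: 9.53
tcp_pos: [0.5363, 0.2894, 0.1085]
orientation: [3.14, -0.001, 1.747]
wrist_force: [-2.2, -0.8, 11.9]
grip_width: 0.0515
finger_force: 45.0
```

>>> apply_moves --pt "0 0 0 -5" --pt "0 0 0 -5" --pt "0 0 0 0"

```text
clock: 9.78
tcp_pos: [0.5364, 0.2895, 0.1085]
orientation: [3.14, -0.0, 1.921]
wrist_force: [-2.8, -1.5, 11.2]
grip_width: 0.0518
finger_force: 45.0
```

>>> apply_moves --pt "0 0 0 -5" --pt "0 0 0 -5" --pt "0 0 0 0"

```text
clock: 10.03
tcp_pos: [0.5364, 0.2893, 0.1083]
orientation: [3.14, -0.0, 2.096]
wrist_force: [-1.7, -1.6, 10.1]
grip_width: 0.0517
finger_force: 45.0
```

>>> apply_moves --pt "0 0 0 -5" --pt "0 0 0 -5" --pt "0 0 0 0"

```text
clock: 10.28
tcp_pos: [0.5361, 0.2887, 0.1075]
orientation: [3.141, -0.0, 2.269]
wrist_force: [-1.1, -0.2, -1.9]
grip_width: 0.0516
finger_force: 45.0
```

>>> apply_moves --pt "0 0 0 -5" --pt "0 0 0 -5" --pt "0 0 0 0"

```text
clock: 10.53
tcp_pos: [0.536, 0.2887, 0.1074]
orientation: [-3.142, -0.0, 2.44]
wrist_force: [0.2, -1.0, -1.8]
grip_width: 0.0513
finger_force: 45.0
```

It dropped: force fell to zero and the tool came down about 1 mm. Turning back 3° to centre, then pushing down.

>>> apply_moves --pt "0 0 0 3" --pt "0 0 0.001 0" --pt "0 0 0.001 0" --pt "0 0 0.001 0" --pt "0 0 0 0"

```text
clock: 10.95
tcp_pos: [0.536, 0.2889, 0.1045]
orientation: [3.142, 0.0, 2.386]
wrist_force: [-1.0, -1.0, 2.5]
grip_width: 0.0515
finger_force: 45.0
```

>>> apply_moves --pt "0 0 0.001 0" --pt "0 0 0.001 0" --pt "0 0 0.001 0" --pt "0 0 0.001 0" --pt "0 0 0 0"

```text
clock: 11.37
tcp_pos: [0.536, 0.2889, 0.1005]
orientation: [3.141, 0.0, 2.386]
wrist_force: [-0.1, -0.9, 6.2]
grip_width: 0.0513
finger_force: 45.0
```

>>> apply_moves --pt "0 0 0.001 0" --pt "0 0 0.001 0" --pt "0 0 0.001 0" --pt "0 0 0 0" --pt "0 0 0 0"

```text
clock: 11.78
tcp_pos: [0.536, 0.2889, 0.0988]
orientation: [3.141, 0.001, 2.386]
wrist_force: [-7.7, -6.9, 25.8]
grip_width: 0.0517
finger_force: 45.0
```

>>> apply_moves --pt "0 -0.0004 0 0" --pt "0 0 0.0003 0" --pt "0 0 0 0" --pt "0 0 0 0" --pt "0 0 0 0" --pt "0 0 0 0" --squeeze 55

```text
clock: 12.28
tcp_pos: [0.536, 0.2889, 0.0988]
orientation: [3.14, 0.001, 2.386]
wrist_force: [-7.1, -6.0, 27.7]
grip_width: 0.0515
finger_force: 55.0
```

Run:
```python
from d import *
to((.536,.289,.0985))
s,t=env.capture("scene"),env.capture("top")
a=s[110:260,120:395];cv2.imwrite("pics/c5.png",cv2.resize(a[:,:,::-1],(800,436),interpolation=2))
```

```text
q [-0.01  0.55 -0.77  1.82  0.46  0.97 -0.17] tool delta mm [0.1 0.  0.3] tcp [0.536  0.2889 0.0988] yaw 136.7
```

View pics/c5.png

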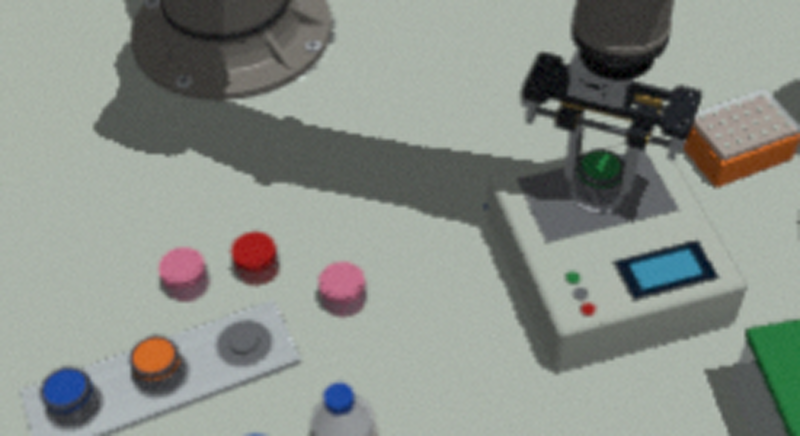

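The picture shows the green cell held down on the port near the flange (600,170). The amber and blue cells and the look-alikes are where they stood. It rests firmly on the stop at 28 N, so I'm handing in.

```bash
python3 -c "
from bench import env
print(env.finish_job())"
```

```text
the job is handed in; nothing more can be done
None
```

I fitted the green cell on the reader port and turned it until it dropped over the pins, then handed in at about 12 s with the gripper still pressing it home against a firm stop at about 28 N; nothing else I could see in the last picture had moved.

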